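# Refit the cartridge fuses in the fuse box

### The job

Refit the open fuse box on the bench: press the large, the medium and one of the two slim ceramic fuses each fully home, centred in both spring clips of the base made for its size, and lay the other slim fuse flat in the box's empty spares pocket as the spare. Leave the bare brass link and the small fuse, which do not belong in this box, where they lie on the bench.

Things in the scene. Friction and masses are not known exactly. Their poses are not given: they have to be found in the camera images.
- fuse_box: open grey fuse box fixed on the bench, 116 (x) x 260 (y) x 20 mm high, 3 mm walls. Origin: centre of its underside; at yaw 0 x points away from the robot, y left; z up. Fuse bases at x = 0, y = -88, -36, +16 mm, aligned with the box. Spares pocket: empty compartment at the +y end, inside y = +57 to +127, x = -55 to +55 mm, floor 4 mm above the bench, its partition 16 mm high
- base_large: black base in the box for the 27 x 60 mm fuse; order of the bases varies. Two pairs of steel spring jaws along x, each 12 mm long, 32 mm apart for the fingers. Origin: centre of the seated fuse, 31 mm above the bench; x along that fuse, z up. Jaw mouth 17 mm above the origin; a level fuse pressed straight down (4 to 10 N) spreads the jaws 2 mm a side, they snap over it and it stops on metal seats
- base_medium: black base in the box for the 22 x 58 mm fuse; order of the bases varies. Two pairs of steel spring jaws along x, each 11 mm long, 33 mm apart for the fingers. Origin: centre of the seated fuse, 29 mm above the bench; x along that fuse, z up. Jaw mouth 16 mm above the origin; a level fuse pressed straight down (4 to 10 N) spreads the jaws 2 mm a side, they snap over it and it stops on metal seats
- base_slim: black base in the box for the 14 x 51 mm fuse; order of the bases varies. Two pairs of steel spring jaws along x, each 9 mm long, 31 mm apart for the fingers. Origin: centre of the seated fuse, 25 mm above the bench; x along that fuse, z up. Jaw mouth 14 mm above the origin; a level fuse pressed straight down (4 to 10 N) spreads the jaws 2 mm a side, they snap over it and it stops on metal seats
- fuse_large: cartridge fuse 27 mm in diameter and 60 mm long: white ceramic barrel with a bright metal cap 16 mm long on each end. 85 g. Origin at its centre, on its axis (13 mm above the bench as it lies); x runs along its length, both ends are alike. Twelve faint flats keep it from rolling away
- fuse_medium: cartridge fuse 22 mm in diameter and 58 mm long: white ceramic barrel with a bright metal cap 14 mm long on each end. 52 g. Origin at its centre, on its axis (11 mm above the bench as it lies); x runs along its length, both ends are alike. Twelve faint flats keep it from rolling away
- fuse_slim_a: cartridge fuse 14 mm in diameter and 51 mm long: white ceramic barrel with a bright metal cap 11 mm long on each end; two of these exist, alike and interchangeable. 22 g. Origin at its centre, on its axis (7 mm above the bench as it lies); x runs along its length, both ends are alike. Twelve faint flats keep it from rolling away
- fuse_slim_b: cartridge fuse 14 mm in diameter and 51 mm long: white ceramic barrel with a bright metal cap 11 mm long on each end; two of these exist, alike and interchangeable. 22 g. Origin at its centre, on its axis (7 mm above the bench as it lies); x runs along its length, both ends are alike. Twelve faint flats keep it from rolling away
- solid_link: look-alike to leave alone: solid link 14 mm in diameter and 51 mm long, a bare brass tube with no ceramic barrel. Origin at its centre, x along its length
- small_fuse: look-alike to leave alone: smaller cartridge fuse, 10 mm in diameter and 38 mm long, white ceramic barrel with metal caps. Origin at its centre, x along its length

How it is judged:
By the outcome, as a careful person would: the job done as asked, in the order asked, and still so for the second after the job is handed in, with the robot touching nothing.
It also fails if it takes over 109 s, if anything falls off the work surface, if the arm or the gripper's body presses on something with over 40 N, if the wrist force passes 120 N, or if a joint passes its speed limit or range.

### The arm

A 6-joint arm with a two-finger parallel gripper is mounted at the origin on a cart in front of the work surface, level with it; the furniture and walls round the work are solid. World frame = base frame: x ahead of the robot, y to its left, z up, the work surface at z = 0. Lengths are in mm, angles in degrees, forces in N, time in s.
With the tool pointing down it reaches from about 300 to 850 mm from the base axis. Payload 4.2 kg.
Tool frame: the origin (TCP) lies at the very end of the fingers, on their centre line; the grasp point (between the pads) lies 19 mm behind it (env.tcp_to_grasp is the distance from the TCP to the grasp point, in mm); z points along the fingers, y is the line along which they close (so a half turn about z gives the same grasp; the last joint's range is limited). The gripper opens to 91 mm and grips with 3 to 60 N. Pads are 32 mm wide; open, the fingers measure 118 mm over their backs; the gripper's body (76 mm by 178 mm) begins 60 mm behind the grasp point.
Start: joints at [63.541, 18.312, 89.639, -0, 72.044, -1.146], TCP at [245.856, 519.806, 213.976] pointing down, gripper open.
Joint ranges: [-177.97, 177.97], [-48.28, 115.42], [12.27, 149.76], [-77.06, 257.06], [2.81, 150.46], [-146.56, 146.56]. Speed limits (degrees/s): [147.25, 147.25, 180, 180, 180, 180].

### API

Orientations are given as [roll, pitch, yaw] about the fixed x, y, z axes, in that order (R = Rz(yaw) Ry(pitch) Rx(roll)).
In Python, from workcell import env gives the robot as it stands.
- The arm moves only by the tool move_arm, never from a script. Its argument "plan" is a list of rows, each a list of 3 entries, a list of its own where there are three numbers: the shift along the world's x, y, z in cm, then the turn about the world's z in degrees, then the closure, from 0 (fully open) to 1 (shut). In form: [[[x, y, z], turn, claw], ...]. A call has 1 to 5 rows; each row shifts and turns the commanded pose from where the row before left it; what a row does not reach is not made up. A row lasts 1/10 s, in which the tool goes at most 50 mm and 8.59 degrees, less where a joint would pass 70% of its speed; a pose out of reach is approached as far as the arm can. A call is refused whole if a number of a shift passes 5 or a number of a turn 8.59, either way. A call with a gripper value outside its range is refused whole. The fingers move at their own pace and stop on an object; "squeeze" is the grip in N (left out, the last holds). Time passes only in rows, so rows that do not move let the fingers close. It gives the time, the measured TCP pose, the force, the opening and the grip force at its end, in the units of the state.
- env.state(): the state, without advancing time (a new reading comes with each control period).
- env.grab_frame(name): name is "side" or "top" or "wrist"; returns a dict with "frame" (400x640x3 uint8, red, green, blue), "z_map" (400x640 float32, mm along the optical axis (not along the pixel's ray), 0 where there is no reading), "fovy" (degrees; the focal length in pixels is half the picture's height over the tangent of half this angle, whatever the lens; pixels are square), "cx", "cy" (the principal point, pixels), "position" and "orientation" of the camera in the world. Camera axes: x right, y down, z forward; pixel columns grow to the right and rows downward; lengths in mm; the calibration is good to about 2 mm. A picture is of the moment at which its call begins.
- env.job_done(): hands the job in; it is judged then, once.
Trained networks look in a picture, given as the dict that the camera call returned (one of the last four; its "shot" number tells which), for a name from the list of things; names that differ only in an ending like _2 or _b are one class to them, and where a whole thing is asked for, a point or a joint stands for the part that bears it (a point fixed in the world has none). Each returns a list of dicts, best first, with "score" (0 to 1); they miss things now and then, are a little off and sometimes report something else, mostly with a low value. They report only what shows in the picture. A call takes as long as a camera call.
- env.search_frame(picture, label): "point" ([column, row] in pixels, amid what is visible of it).
- env.landmark_of(picture, label): "point" ([column, row] in pixels: a listed point, or the origin of a listed thing).
The state is a dict: "time_s": time; "qpos": joint angles; "qvel": joint speeds; "effort": joint torques, N m; "ee_pos": TCP position; "ee_rot": TCP orientation; "force": force on the tool from outside, world axes, zero at the start; "torque": the same for the moment, N m; "gripper_width": finger opening in mm; "gripper_force": force on a finger pad.
Only numpy, scipy, OpenCV 4.12 (cv2) and the standard library are available. Lean on these libraries where they do the work, as an engineer would, in place of code of your own. Each camera call takes 0.05 s, during which the arm holds its last target. There are 200 camera calls.

## Working session

There is one attempt and no reset: what is moved stays moved. The work goes in short steps, Python scripts to look and compute and a tool call to move; the robot and the scene stay as the last step left them, time stands still between calls to the robot, and variables do not carry over. Pictures are saved under pics/ and viewed, at most 14 in all, crops included, and the job is handed in when it is done.

Besides the shell and the picture viewer there is one more tool, called after "Call:" as name([rows], argument=value, ...), one row to a line, values as JSON. move_arm: Moves the arm, as the interface text tells. Its arguments: {"type":"object","properties":{"plan":{"type":"array","items":{"type":"array"}},"squeeze":{"type":"number"}},"required":["plan"]}

```bash
ls; mkdir -p pics; cat > h.py <<'E'
import numpy as np, cv2
from scipy.spatial.transform import Rotation as R
from workcell import env
def cam(p):
    f=200/np.tan(np.radians(p["fovy"])/2)
    o=np.array(p["orientation"],float)
    M=R.from_euler('xyz',o,degrees=True).as_matrix() if o.shape==(3,) else (o if o.shape==(3,3) else None)
    return f,M,np.array(p["position"],float)
def cloud(p):
    f,M,t=cam(p); z=p["z_map"]; v,u=np.mgrid[:400,:640]
    c=np.stack([(u-p["cx"])*z/f,(v-p["cy"])*z/f,z],-1)
    return c@M.T+t
def onplane(p,uv,h):
    f,M,t=cam(p); d=M@np.array([(uv[0]-p["cx"])/f,(uv[1]-p["cy"])/f,1]); return t+d*(h-t[2])/d[2]
def save(p,n): cv2.imwrite(f"pics/{n}.png",p["frame"][:,:,::-1])
E
python3 - <<'E'
from h import *
for n in ("top","side"):
    p=env.grab_frame(n); save(p,n+"0"); print(n,p["position"],p["orientation"],p["fovy"],p["cx"],p["cy"])
    np.savez(f"/tmp/{n}.npz",**{k:np.array(v) for k,v in p.items()})
    for l,h in (("fuse_large",13),("fuse_medium",11),("fuse_slim_a",7),("solid_link",7),("small_fuse",5),("base_large",31),("base_medium",29),("base_slim",25),("fuse_box",0)):
        for d in env.landmark_of(p,l)[:3]: print(l,round(d["score"],2),np.round(d["point"]),np.round(onplane(p,d["point"],h),1))
print(env.state())
E
```

```text
pics
top [366.68245148 -26.38575102 958.92013576] [-168.81250594    0.98284373  -89.51310662] 47.85342759155378 321.3323874408807 194.39189153140686
fuse_large 0.61 [311. 236.] [464.8  12.   13. ]
fuse_medium 0.68 [428. 254.] [ 428.3 -231.6   11. ]
fuse_slim_a 0.65 [251. 247.] [441.1 139.    7. ]
fuse_slim_a 0.65 [390. 176.] [ 597.1 -156.2    7. ]
solid_link 0.69 [349. 245.] [447.4 -66.8   7. ]
small_fuse 0.46 [445. 187.] [ 572.2 -274.7    5. ]
base_large 0.57 [305. 173.] [595.5  26.5  31. ]
base_medium 0.94 [255. 169.] [605.  132.2  29. ]
base_slim 0.75 [282. 174.] [595.7  75.8  25. ]
fuse_box 0.81 [267. 174.] [601.2 111.5   0. ]
side [ 578.33720287 -816.62628717  592.13701621] [-1.25020625e+02  3.92984689e-02  3.92682471e+00] 46.1331959390398 324.1616653388332 193.61612309602265
fuse_large 0.71 [295. 165.] [445.7 118.6  13. ]
fuse_large 0.65 [292. 189.] [451.2  19.9  13. ]
fuse_medium 0.97 [260. 270.] [ 424.5 -229.3   11. ]
fuse_slim_a 0.74 [360. 245.] [ 598.8 -146.     7. ]
fuse_slim_a 0.53 [294. 165.] [442.  130.4   7. ]
solid_link 0.51 [288. 216.] [452.9 -68.    7. ]
small_fuse 
[... 200 characters left out ...]
61. 170.] [599.9 127.2   0. ]
{'time_s': 1.0, 'qpos': array([ 6.35418838e+01,  1.83116606e+01,  8.96385083e+01, -7.20301849e-04,
        7.20428703e+01, -1.14641920e+00]), 'qvel': array([ 0.03177995,  0.03175954,  0.03827086, -0.00672258,  0.03099832,
       -0.01339814]), 'effort': array([-5.56417785e-05, -4.12347543e+01, -2.32234311e+01,  7.28066429e-02,
        3.75628530e-02, -1.69750695e-05]), 'ee_pos': array([245.8563841 , 519.81782158, 213.98166671]), 'ee_rot': array([1.79993054e+02, 8.24372523e-04, 1.54688525e+02]), 'force': array([-0.14472893,  0.84476722,  0.6772373 ]), 'torque': array([ 0.0114341 , -0.02857465, -0.01863179]), 'gripper_force': 0.0, 'gripper_width': 91.263296489465}
```

```bash
python3 -c "
import cv2
a=cv2.imread('pics/top0.png')[140:290,210:480];cv2.imwrite('pics/top0c.png',cv2.resize(a,None,fx=2.9,fy=2.9,interpolation=3))"
```

```text
(no output)
```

View pics/top0c.png

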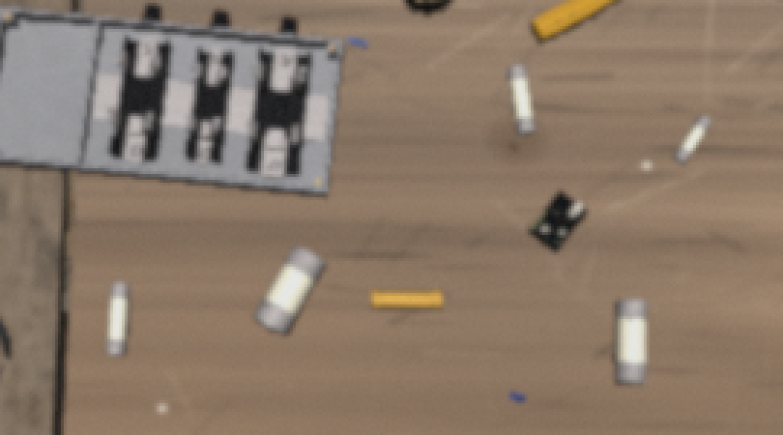

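View pics/side0.png

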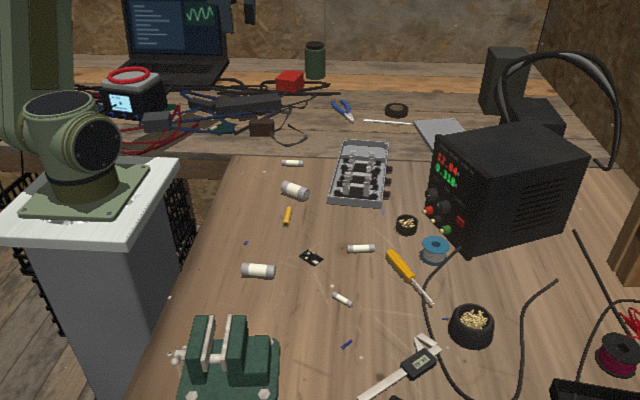

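The pictures show the box, top left, tilted about -5°, with bases (left to right, at crop columns 140, 212 and 282) medium, slim and large. Large lies at crop (290,290), medium at (630,340), and the slims at (118,320) and (521,98). The brass link is at (407,299) and the small fuse at (693,138). Next I'll refine the poses from barrel colour and depth.

```bash
cat > seg.py <<'E'
from h import *
def fuses(p,zmax=40,roi=None):
    C=cloud(p); hsv=cv2.cvtColor(p["frame"],cv2.COLOR_RGB2HSV)
    m=((hsv[...,2]>175)&(hsv[...,1]<70)&(C[...,2]<zmax)&(C[...,2]>0)&(p["z_map"]>0)).astype(np.uint8)
    n,L,S,c=cv2.connectedComponentsWithStats(m)
    for i in range(1,n):
        if S[i,4]>12:
            P=C[L==i]; q=P[:,:2]; (a,b),(w,h),ang=cv2.minAreaRect(q.astype(np.float32))
            if h>w: ang+=90; w,h=h,w
            print(np.round(c[i]),S[i,4],"ctr",np.round([a,b],1),"wh",np.round([w,h],1),"ang",round((ang+90)%180-90,1),"ztop",round(np.percentile(P[:,2],90),1))
E
python3 - <<'E'
from seg import *
for n in ("top","side"):
    d=np.load(f"/tmp/{n}.npz"); p={k:d[k] for k in d.files}; p["cx"]=float(p["cx"])
    print(n); fuses(p)
    C=cloud(p); k=p["z_map"]>0
    if n=="top":
        q=C[k]; g=np.zeros((30,30))
        # box wall: points 15..22 high near box
        s=q[(q[:,0]>500)&(q[:,0]<700)&(q[:,1]>-60)&(q[:,1]<270)&(q[:,2]>14)&(q[:,2]<24)]
        print(cv2.minAreaRect(s[:,:2].astype(np.float32)))
    q=C[k]
    # height map of max z on 50mm grid
    for x in range(300,850,50):
        print(x,[int(max([-99,*np.percentile(r,[98])])) if len(r:=q[(abs(q[:,0]-x)<25)&(abs(q[:,1]-y)<25)][:,2]) else -1 for y in range(350,-400,-50)])
E
```

```text
top
[637.  73.] 29 ctr [ 823.1 -693.8] wh [22.8 12.2] ang -11.9 ztop 36.4
[291.  87.] 131 ctr [790.2  59.5] wh [29.4 27.1] ang -4.3 ztop 35.9
[144. 147.] 168 ctr [672.  385.2] wh [133.4  11.3] ang -5.5 ztop 6.3
[483. 128.] 88 ctr [ 703.5 -361.3] wh [39.1 18.2] ang -54.9 ztop 10.4
[484. 136.] 31 ctr [ 687.7 -362.9] wh [21.   9.9] ang -63.6 ztop 10.2
[519. 161.] 161 ctr [ 631.6 -435.8] wh [76.7 16.1] ang 41.4 ztop 9.8
[259. 161.] 19 ctr [627.1 126.8] wh [16.2  4.6] ang -0.5 ztop 18.9
[307. 163.] 51 ctr [622.8  22. ] wh [30.  11.1] ang 1.8 ztop 18.4
[390. 173.] 79 ctr [ 602.2 -155.4] wh [37.4 10.9] ang 2.2 ztop 15.3
[246. 172.] 88 ctr [602.2 156.5] wh [32.7 14.5] ang -6.5 ztop 6.8
[271. 175.] 107 ctr [596.7 101.9] wh [32.5 17.4] ang -13.3 ztop 6.7
[292. 178.] 98 ctr [592.3  55. ] wh [32.4 15.5] ang -11.2 ztop 7.2
[319. 180.] 92 ctr [587.2  -2.9] wh [33.1 13.8] ang -8.3 ztop 7.0
[449. 187.] 42 ctr [ 570.6 -281.3] wh [22.8  8.2] ang -35.1 ztop 11.3
[134. 188.] 120 ctr [567.6 396.6] wh [45.8 16.3] ang -64.0 ztop 10.5
[304. 187.] 22 ctr [567.4  28.6] wh [11.1  8.6] ang 1.4 ztop 19.2
[303. 1
[... 2638 characters left out ...]
[193. 395.] 39 ctr [ 381.3 -475.3] wh [10.6  7.9] ang -72.9 ztop 20.3
300 [16, 41, 33, 2, 2, 2, 2, 2, 2, 2, 2, 2, 2, 2, 2]
350 [15, 41, 17, 1, 2, 2, 2, 2, 2, 2, 2, 2, 2, 2, 2]
400 [12, 13, 14, 12, 14, 2, 2, 2, 2, 2, 2, 20, 22, 2, 2]
450 [2, 11, 15, 3, 14, 2, 27, 27, 14, 13, 2, 2, 22, 2, 2]
500 [2, 2, 2, 2, 2, 2, 2, 26, 2, 2, 3, 5, 2, 2, 2]
550 [2, 1, 20, 19, 20, 38, 46, 41, 2, 2, 2, 2, 8, 9, 2]
600 [2, 2, 20, 6, 44, 42, 46, 42, 2, 2, 14, 2, 2, 9, 3]
650 [1, 2, 20, 19, 40, 22, 21, 21, 2, 20, 19, 20, 2, 2, 2]
700 [5, 1, 1, 2, 2, 2, 2, 2, 82, 22, 31, 30, 16, 11, 9]
750 [11, 11, 10, 1, 2, 2, 2, 184, 186, 186, 183, 30, 2, 37, 37]
800 [12, 12, 11, 0, -1, -1, -1, 184, 184, 185, 186, 178, 2, 37, 37]
```

Call:
move_arm([
  [[2.5,-3.0,1],-5.8,0],
  [[2.5,-3.0,1],-5.8,0],
  [[2.5,-3.0,1],-5.8,0],
  [[2.5,-3.0,1],-5.8,0],
  [[2.5,-3.0,1],-5.8,0],
])

```text
time_s: 1.5
ee_pos: [371.6, 368.5, 264.5]
ee_rot: [180.0, -0.0, 125.5]
force: [0.6, 0.9, -0.2]
gripper_width: 91.5
gripper_force: 0.0
```

Call:
move_arm([
  [[2.5,-3.0,1],-5.8,0],
  [[2.5,-3.0,0],-5.8,0],
  [[2.5,-3.0,0],-5.8,0],
  [[2.5,-3.0,0],-5.8,0],
  [[2.5,-3.0,0],-5.8,0],
])

```text
time_s: 2.0
ee_pos: [496.7, 218.4, 274.1]
ee_rot: [180.0, -0.0, 96.4]
force: [-0.5, 0.8, -0.4]
gripper_width: 91.3
gripper_force: 0.0
```

Call:
move_arm([
  [[2.5,-3.0,0],-5.8,0],
  [[2.5,-3.0,0],-5.8,0],
  [[2.5,-3.0,0],0,0],
  [[2.5,-2.0,0],0,0],
  [[0,0,0],0,0],
])

```text
time_s: 2.5
ee_pos: [598.4, 107.0, 273.2]
ee_rot: [179.9, 0.1, 84.9]
force: [-1.3, -0.0, -0.2]
gripper_width: 91.1
gripper_force: 0.0
```

```bash
python3 - <<'E'
from seg import *
s=env.state(); print(s["time_s"],s["ee_pos"],s["ee_rot"])
p=env.grab_frame("wrist"); print(p["position"],p["orientation"],p["fovy"]); save(p,"w1")
np.savez("/tmp/w1.npz",**{k:np.array(v) for k,v in p.items()})
E
```

```text
2.5 [598.37012018 106.98463676 273.15525253] [1.79946334e+02 6.07106202e-02 8.48578971e+01]
[604.65075771 180.95029256 443.72263025] [ 1.64753937e+02 -8.69513422e-02 -5.22513829e+00] 68.96271783585958
```

View pics/w1.png

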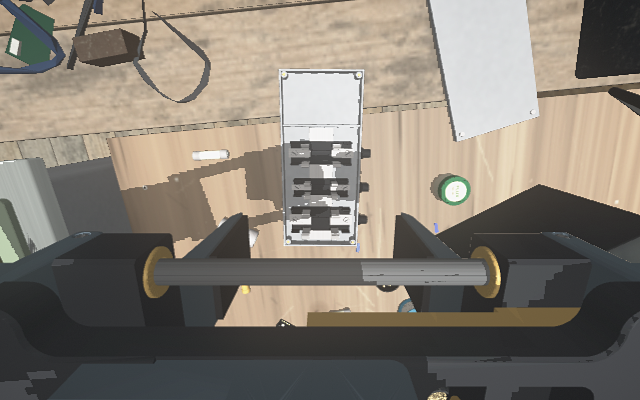

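The wrist view shows the whole box at columns 278–365, rows 68–245. The bases are at rows 153, 187 and 219, with the pocket at the top. Next I'll fit the box pose and the base profile.

```bash
python3 - <<'E'
from seg import *
d=np.load("/tmp/w1.npz"); p={k:d[k] for k in d.files}
C=cloud(p); uu=np.mgrid[:400,:640]
k=(p["z_map"]>0)&(C[...,2]>15)&(C[...,2]<23)&(abs(C[...,0]-600)<75)&(C[...,1]>-40)&(C[...,1]<260)
m=cv2.morphologyEx(k.astype(np.uint8),cv2.MORPH_CLOSE,np.ones((3,3)))
n,L,S,c=cv2.connectedComponentsWithStats(m); i=1+np.argmax(S[1:,4])
P=C[(L==i)&k]
# yaw from rectangles; pocket end edge
r=cv2.minAreaRect(P[:,:2].astype(np.float32)); print(r, P[:,2].mean())
yaw=-5.5
th=np.radians(yaw); A=np.array([[np.cos(th),np.sin(th)],[-np.sin(th),np.cos(th)]])
def ext(yaw):
    th=np.radians(yaw); A=np.array([[np.cos(th),np.sin(th)],[-np.sin(th),np.cos(th)]]); q=P[:,:2]@A.T; return A,q
for y in (-7,-6.5,-6,-5.5,-5,-4.5,-4):
    A,q=ext(y); lo=np.percentile(q,.5,0);hi=np.percentile(q,99.5,0)
    print(y,np.round(hi-lo,1),np.round(A.T@((hi+lo)/2),1), "left wall std",np.std(q[q[:,0]<lo[0]+4,0]).round(2), (q[:,0]<lo[0]+3).sum())
for y,l in zip((-88,-36,16),"LSM"): pass
A,_=ext(-5.4); 
q=(C[...,:2]-np.array([600,112]))@A.T
for y in (-88,-36,16):
  for dy in (-16,-12,-8,-4,0,4,8,12,16):
    print(y,dy,[int(np.median(C[...,2][s])) if (s:=(abs(q[...,0]-x)<2.5)&(abs(q[...,1]-y-dy)<2)&(p["z_map"]>0)).sum() else -1 for x in range(-60,61,5)])
for l,h in (("base_large",31),("base_medium",29),("base_slim",25),("fuse_box",0),("fuse_slim_a",7)):
    try:
        pass
    except Exception as e: print(e)
E
```

```text
((605.2527465820312, 114.31999206542969), (258.78515625, 130.84559631347656), 84.59749603271484) 18.594604003490616
-7 [132.6 260.3] [604.4 114.4] left wall std 1.15 166
-6.5 [131.4 259.5] [604.7 114.4] left wall std 1.07 215
-6 [130.1 258.8] [605.1 114.4] left wall std 1.06 333
-5.5 [129.5 258.3] [605.2 114.4] left wall std 0.98 396
-5 [129.8 258.3] [604.7 114.4] left wall std 1.05 286
-4.5 [130.4 258.8] [604.1 114.6] left wall std 1.12 176
-4 [131.3 259.5] [603.7 114.7] left wall std 1.13 131
-88 -16 [19, 4, 3, 20, 19, 19, 46, 46, 46, 9, 9, 9, 9, 9, 9, 46, 46, 47, 10, 19, 19, 5, 2, 19, 0]
-88 -12 [19, 4, 4, 10, 11, 10, 26, 26, 26, 9, 9, 10, 10, 10, 10, 26, 34, 26, 9, 10, 10, 3, 4, 19, 0]
-88 -8 [19, 3, 4, 10, 9, 9, 9, 24, 10, 9, 9, 10, 9, 9, 10, 11, 9, 10, 9, 10, 9, 9, 4, 18, 1]
-88 -4 [19, 3, 10, 11, 10, 11, 17, 17, 17, 10, 9, 9, 9, 9, 9, 17, 18, 14, 11, 10, 11, 11, 3, 18, 14]
-88 0 [19, 3, 11, 14, 13, 11, 18, 17, 17, 11, 12, 13, 12, 12, 12, 17, 18, 17, 11, 13, 14, 11, 3, 18, 17]
-88 4 [20, 4, 10, 14, 14, 11, 17, 17, 17, 12, 12, 12, 12, 12, 11, 17, 18, 17, 10, 12, 15, 11, 3, 18, 1
[... 1522 characters left out ...]
 11, 10, 9, 9, 9, 9, 9, 9, 9, 10, 394, 393, 393, 393, 393, 320, 319, 328, 394]
16 0 [393, 375, 370, 12, 14, 11, 17, 17, 17, 12, 12, 12, 12, 11, 12, 393, 394, 394, 394, 394, 394, 393, 394, 394, 394]
16 4 [389, 389, 392, 394, 394, 394, 394, 394, 394, 395, 396, 395, 393, 393, 393, 391, 389, 389, 389, 389, 389, 387, 387, 388, 384]
16 8 [388, 375, 372, 368, 368, 368, 368, 368, 368, 368, 368, 369, 368, 368, 369, 368, 368, 369, 368, 368, 368, 369, 375, 375, 390]
16 12 [375, 375, 369, 367, 367, 367, 367, 367, 367, 367, 367, 367, 367, 367, 367, 367, 367, 367, 367, 367, 367, 368, 375, 375, 389]
16 16 [370, 370, 368, 14, 16, 10, 10, 42, 29, 10, 9, 9, 9, 9, 9, 11, 26, 41, 10, 19, 11, 367, 370, 371, 375]
```

```bash
cat > box.py <<'E'
from seg import *
def jaws(p,name):
    C=cloud(p); yaw=-5.5; th=np.radians(yaw); A=np.array([[np.cos(th),np.sin(th)],[-np.sin(th),np.cos(th)]])
    q=(C[...,:2]-np.array([598.5,115.]))@A.T; v=p["z_map"]>0
    for y,l,zl in ((-88,"L",42),(-36,"S",33),(16,"M",39)):
        s=v&(C[...,2]>zl)&(C[...,2]<zl+9)&(abs(q[...,0])<40)&(abs(q[...,1]-y)<24)
        Q=q[s]-[0,y]
        if len(Q)<8: continue
        lo=np.percentile(Q,3,0);hi=np.percentile(Q,97,0)
        print(name,l,len(Q),"x",lo[0].round(1),hi[0].round(1),"y",lo[1].round(1),hi[1].round(1),"mid",((lo+hi)/2).round(1), 'inner x',Q[Q[:,0]<0,0].max().round(1),Q[Q[:,0]>0,0].min().round(1))
E
python3 - <<'E'
from box import *
for n in ("top","side","w1"):
    d=np.load(f"/tmp/{n}.npz"); p={k:d[k] for k in d.files}; jaws(p,n)
# finger tips in tool frame
C=cloud(p); t=np.array([598.37,106.98,273.16]); th=np.radians(-5.14)
A=np.array([[np.cos(th),np.sin(th)],[-np.sin(th),np.cos(th)]]); q=(C[...,:2]-t[:2])@A.T; h=C[...,2]-t[2]
for a,b in ((-6,1),(1,4),(4,10),(10,20),(20,40)):
    s=(p["z_map"]>0)&(h>a)&(h<b)&(abs(q[...,0])<70)&(abs(q[...,1])<40); Q=q[s]
    l=Q[Q[:,0]<0]; r=Q[Q[:,0]>0]
    if len(l)>2 and len(r)>2: print(a,b,len(l),len(r),np.round([np.percentile(l,[3,97],0),np.percentile(r,[3,97],0)],1).tolist())
E
```

```text
top L 60 x -28.1 26.4 y -20.7 15.5 mid [-0.9 -2.6] inner x -16.2 16.3
top S 47 x -24.2 22.9 y -14.0 9.3 mid [-0.6 -2.3] inner x -16.3 14.4
top M 54 x -27.0 25.3 y -18.4 13.4 mid [-0.9 -2.5] inner x -17.8 16.0
side L 59 x -27.3 27.3 y -20.5 16.6 mid [ 0.  -1.9] inner x -15.9 16.9
side S 47 x -23.8 23.6 y -12.8 9.9 mid [-0.1 -1.5] inner x -16.4 16.2
side M 50 x -26.1 27.5 y -16.9 15.5 mid [ 0.7 -0.7] inner x -16.2 18.1
w1 L 110 x -27.1 27.0 y -18.4 18.0 mid [-0.  -0.2] inner x -16.7 15.6
w1 S 92 x -24.1 23.7 y -11.9 11.7 mid [-0.2 -0.1] inner x -16.7 16.1
w1 M 132 x -27.3 26.6 y -16.3 15.3 mid [-0.3 -0.5] inner x -17.5 16.4
-6 1 31 28 [[[-49.1, -11.7], [-45.7, 16.5]], [[45.5, -10.4], [50.6, 17.4]]]
1 4 72 73 [[[-51.4, -8.6], [-45.6, 17.9]], [[45.4, -11.0], [51.2, 17.7]]]
4 10 156 152 [[[-53.0, -7.9], [-45.5, 17.9]], [[45.4, -8.0], [52.8, 17.7]]]
10 20 287 292 [[[-54.0, -4.3], [-45.6, 17.9]], [[45.4, -4.7], [53.8, 17.8]]]
20 40 678 672 [[[-55.4, -14.4], [-45.5, 18.1]], [[45.2, -14.2], [54.9, 17.9]]]
```

Call:
move_arm([
  [[-3.5,-2.3,-2],-5.8,0],
  [[-3.5,-2.3,-2],-5.8,0],
  [[-3.5,-2.3,-2],-5.8,0],
  [[-3.5,-2.2,-2],-5.8,0],
  [[0,0,0],0,0],
])

```text
time_s: 3.05
ee_pos: [446.4, 18.0, 190.3]
ee_rot: [-179.3, 0.4, 61.8]
force: [0.7, 0.6, 0.6]
gripper_width: 90.6
gripper_force: 0.0
```

```bash
cat > look.py <<'E'
from box import *
import sys
def fuse_at(p,xy,dia,ln,rad=45):
    """pose of a lying fuse: points above the bench near xy"""
    C=cloud(p); v=(p["z_map"]>0)&(np.hypot(C[...,0]-xy[0],C[...,1]-xy[1])<rad)&(C[...,2]<dia+6)
    zb=np.median(C[v&(C[...,2]<6)][:,2]) if (v&(C[...,2]<6)).any() else 0
    s=v&(C[...,2]>zb+dia*.55)
    n,L,S,_=cv2.connectedComponentsWithStats(s.astype(np.uint8)); i=1+np.argmax(S[1:,4]); P=C[L==i]
    r=cv2.minAreaRect(P[:,:2].astype(np.float32)); (a,b),(w,h),g=r
    if h>w: g+=90; w,h=h,w
    print("fuse",np.round([a,b],1),"wh",np.round([w,h],1),"ang",round((g+90)%180-90,1),"bench",round(float(zb),1),"top",np.percentile(P[:,2],98).round(1),"n",len(P))
E
python3 - <<'E'
from look import *
s=env.state(); print(s["time_s"],s["ee_pos"],s["ee_rot"])
p=env.grab_frame("wrist"); save(p,"w2"); fuse_at(p,(456,16),27,60); fuse_at(p,(436,142),14,51)
for l in ("fuse_large","fuse_slim_a"):
    for d in env.landmark_of(p,l)[:2]: print(l,d["score"],d["point"],onplane(p,d["point"],13 if l=="fuse_large" else 7))
E
```

```text
3.05 [446.43255568  18.02393292 190.32392673] [-179.34586554    0.39019796   61.77449259]
fuse [457.6  17.6] wh [60.5 25.5] ang -29.5 bench -0.2 top 27.2 n 1074
fuse [435.6 141.6] wh [52.3 13.2] ang -2.0 bench -0.1 top 14.7 n 549
fuse_large 0.97 [331.2, 176.4] [456.87377252  16.73787461  13.        ]
fuse_slim_a 0.6 [262.5, 89.7] [434.22313814 142.23691707   7.        ]
fuse_slim_a 0.54 [487.1, 235.5] [ 598.49707559 -149.28777511    7.        ]
```

View pics/w2.png

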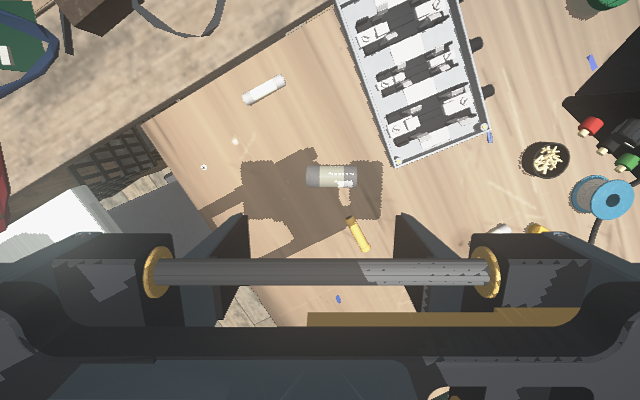

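Call:
move_arm([
  [[0,0,-3],-1.3,0],
  [[0,0,-4],0,0],
  [[0,0,-4],0,0],
  [[0,0,0],0,0],
  [[0,0,0],0,0],
])

```text
time_s: 3.7
ee_pos: [457.6, 19.5, 84.8]
ee_rot: [179.9, -0.0, 60.7]
force: [0.5, -0.1, 0.2]
gripper_width: 91.3
gripper_force: 0.0
```

```bash
python3 - <<'E'
from look import *
s=env.state(); print(s["time_s"],s["ee_pos"],s["ee_rot"])
p=env.grab_frame("wrist"); fuse_at(p,(457.6,17.6),27,60)
E
```

```text
3.7 [457.57962438  19.47525377  84.84638985] [ 1.79935856e+02 -4.56562809e-02  6.06529974e+01]
fuse [457.   18.1] wh [60.7 25.1] ang -29.3 bench -0.2 top 27.1 n 2060
```

Call:
move_arm([
  [[-0.05,-0.15,-4],0,0],
  [[0,0,-3],0,0],
  [[0,0,-1],0,0],
  [[0,0,0],0,0],
  [[0,0,0],0,0],
])

```text
time_s: 4.25
ee_pos: [457.3, 17.4, 5.7]
ee_rot: [179.8, -0.1, 60.6]
force: [0.0, -0.4, -0.5]
gripper_width: 91.3
gripper_force: 0.0
```

Call:
move_arm([
  [[0,0,0],0,0.3],
  [[0,0,0],0,0.5],
  [[0,0,0],0,0.6],
  [[0,0,0],0,0.6],
  [[0,0,0],0,0.6],
], squeeze=40)

```text
time_s: 4.75
ee_pos: [455.6, 17.3, 4.3]
ee_rot: [180.0, -0.0, 60.6]
force: [0.2, -0.5, 3.3]
gripper_width: 59.7
gripper_force: 40.0
```

Call:
move_arm([
  [[0,0,3],0,0.6],
  [[0,0,4],0,0.6],
  [[1.5,0,2],4,0.6],
  [[3,0.2,0],6,0.6],
  [[3,0.2,0],6,0.6],
])

```text
time_s: 5.25
ee_pos: [531.2, 21.4, 95.0]
ee_rot: [179.9, -0.0, 76.8]
force: [0.0, -0.3, -0.3]
gripper_width: 60.1
gripper_force: 40.0
```

Call:
move_arm([
  [[3,0.2,0],5,0.6],
  [[2,0.2,0],2.9,0.6],
  [[0.8,0.2,0],0,0.6],
  [[0,0,0],0,0.6],
  [[0,0,0],0,0.6],
])

```text
time_s: 5.75
ee_pos: [586.9, 27.3, 93.5]
ee_rot: [-179.9, 0.0, 84.5]
force: [0.1, -0.6, -0.6]
gripper_width: 59.9
gripper_force: 40.0
```

```bash
python3 - <<'E'
from look import *
s=env.state(); t=s["ee_pos"];print(s["time_s"],t,s["ee_rot"],s["gripper_width"],s["force"])
p=env.grab_frame("wrist"); save(p,"w3"); jaws(p,"w3")
C=cloud(p); th=np.radians(s["ee_rot"][2]-90); A=np.array([[np.cos(th),np.sin(th)],[-np.sin(th),np.cos(th)]]); q=(C[...,:2]-t[:2])@A.T; h=C[...,2]-t[2]
for a,b in ((-10,0),(0,5),(5,10),(10,15),(15,20),(20,26)):
    s_=(p["z_map"]>0)&(h>a)&(h<b)&(abs(q[...,0])<28)&(abs(q[...,1])<30); Q=q[s_]
    if len(Q)>3: print(a,b,len(Q),np.percentile(Q,[3,97],0).round(1).tolist())
    s_=(p["z_map"]>0)&(h>a)&(h<b)&(abs(q[...,0])<50)&(abs(q[...,0])>31)&(abs(q[...,1])<30); Q=q[s_]
    if len(Q)>3: print("fing",a,b,len(Q),np.percentile(Q,[3,97],0).round(1).tolist())
E
```

```text
5.75 [586.86454207  27.30121325  93.49685773] [-1.79869286e+02  1.90177610e-02  8.44522714e+01] 59.87346325732197 [ 0.11345151 -0.57848869 -0.63642397]
w3 L 154 x -27.6 26.7 y 13.4 17.7 mid [-0.4 15.6] inner x -16.7 15.6
w3 S 366 x -24.3 23.6 y -12.6 11.0 mid [-0.3 -0.8] inner x -15.9 15.1
w3 M 531 x -27.1 26.6 y -16.2 15.0 mid [-0.2 -0.6] inner x -16.8 16.2
0 5 5 [[-24.9, 12.8], [-18.1, 13.2]]
fing 0 5 60 [[-36.7, 15.9], [36.4, 17.9]]
5 10 182 [[-26.5, 13.0], [26.3, 14.0]]
fing 5 10 72 [[-38.0, 15.9], [37.8, 17.9]]
10 15 551 [[-26.3, 11.5], [25.7, 14.0]]
fing 10 15 90 [[-37.8, 15.9], [37.9, 18.0]]
15 20 1103 [[-26.1, 6.2], [26.3, 12.2]]
fing 15 20 94 [[-38.8, 15.9], [38.5, 18.0]]
20 26 1639 [[-26.4, -1.5], [26.4, 8.1]]
fing 20 26 146 [[-39.2, 15.9], [39.2, 18.0]]
```

View pics/w3.png

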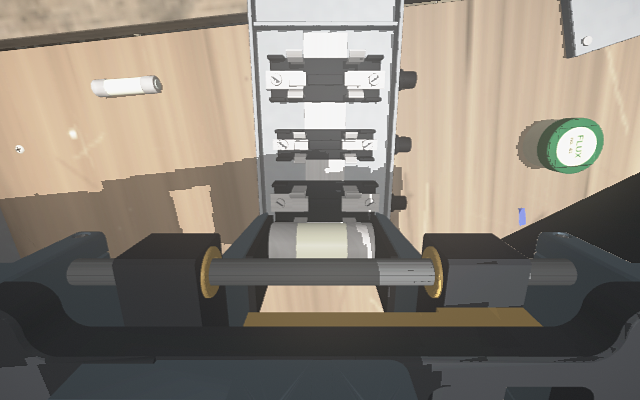

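Call:
move_arm([
  [[0.3,-0.07,-1],0,0.6],
  [[0,0,-2],0,0.6],
  [[0,0,0],0,0.6],
  [[0,0,0],0,0.6],
  [[0,0,0],0,0.6],
], squeeze=55)

```text
time_s: 6.3
ee_pos: [591.7, 26.6, 64.6]
ee_rot: [179.9, -0.0, 84.5]
force: [-0.3, -0.1, -1.4]
gripper_width: 59.8
gripper_force: 55.0
```

```bash
python3 - <<'E'
from look import *
s=env.state(); t=s["ee_pos"];print(s["time_s"],t,s["ee_rot"],s["gripper_width"],s["force"])
p=env.grab_frame("wrist"); jaws(p,"w")
p=env.grab_frame("side"); save(p,"s4")
E
python3 -c "
import cv2
a=cv2.imread('pics/s4.png')[120:240,270:430];cv2.imwrite('pics/s4c.png',cv2.resize(a,None,fx=4.5,fy=4.5,interpolation=3))"
```

```text
6.3 [591.70579209  26.5660159   64.63796531] [ 1.79930795e+02 -8.65277709e-03  8.44763842e+01] 59.84597139549386 [-0.25880034 -0.14310536 -1.42010156]
w L 212 x -27.6 26.6 y 13.1 18.0 mid [-0.5 15.5] inner x -16.5 15.5
w S 484 x -24.3 23.4 y -12.5 11.5 mid [-0.5 -0.5] inner x -15.8 15.0
w M 709 x -27.0 26.4 y -16.5 14.8 mid [-0.3 -0.8] inner x -16.7 16.2
```

View pics/s4c.png

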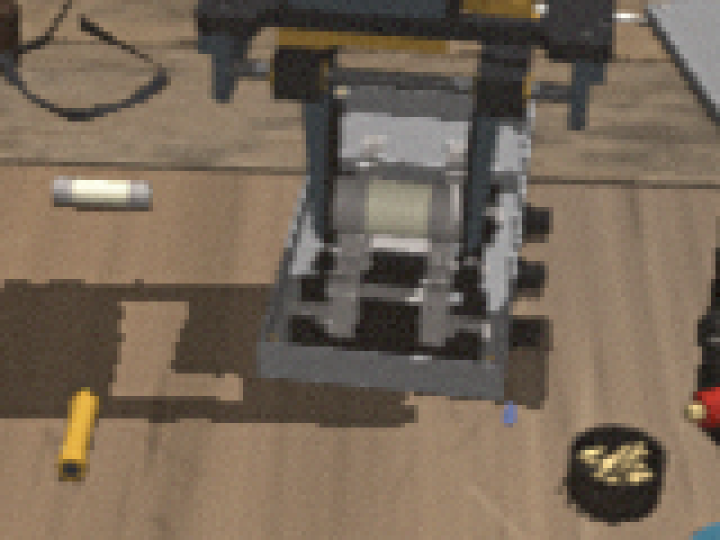

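Call:
move_arm([
  [[-0.18,0,-0.8],0,0.6],
  [[0,0,0],0,0.6],
  [[0,0,0],0,0.6],
])

```text
time_s: 6.7
ee_pos: [589.2, 26.6, 55.7]
ee_rot: [-180.0, 0.0, 84.5]
force: [0.8, -0.4, -0.3]
gripper_width: 59.7
gripper_force: 55.0
```

Call:
move_arm([
  [[0,0,-0.4],0,0.6],
  [[0,0,-0.4],0,0.6],
  [[0,0,-0.4],0,0.6],
  [[0,0,-0.4],0,0.6],
  [[0,0,0],0,0.6],
])

```text
time_s: 7.2
ee_pos: [589.0, 26.6, 39.1]
ee_rot: [-179.9, 0.0, 84.5]
force: [-0.2, -0.0, -1.4]
gripper_width: 59.7
gripper_force: 55.0
```

Call:
move_arm([
  [[0.06,0,-0.3],0,0.6],
  [[0,0,-0.3],0,0.6],
  [[0,0,-0.3],0,0.6],
  [[0,0,0],0,0.6],
  [[0,0,0],0,0.6],
])

```text
time_s: 7.7
ee_pos: [591.2, 26.4, 31.7]
ee_rot: [179.9, 0.0, 84.5]
force: [0.7, -1.0, 4.0]
gripper_width: 59.7
gripper_force: 55.0
```

Call:
move_arm([
  [[-0.06,0,-0.3],0,0.6],
  [[0,0,-0.3],0,0.6],
  [[0,0,0],0,0.6],
  [[0,0,0],0,0.6],
  [[0,0,0],0,0.6],
])

```text
time_s: 8.2
ee_pos: [589.9, 26.5, 24.7]
ee_rot: [180.0, 0.0, 84.5]
force: [4.5, -1.9, -2.2]
gripper_width: 59.8
gripper_force: 55.0
```

Call:
move_arm([
  [[0,0,-0.15],0,0.6],
  [[0,0,-0.15],0,0.6],
  [[0,0,0],0,0.6],
  [[0,0,0],0,0.6],
])

```text
time_s: 8.6
ee_pos: [589.1, 26.6, 22.3]
ee_rot: [-180.0, 0.0, 84.5]
force: [-1.2, -2.1, 5.7]
gripper_width: 59.8
gripper_force: 55.0
```

Call:
move_arm([
  [[0.05,0,-0.15],0,0.6],
  [[0,0,-0.1],0,0.6],
  [[0,0,0],0,0.6],
  [[0,0,0],0,0.6],
])

```text
time_s: 9.0
ee_pos: [589.1, 26.5, 22.1]
ee_rot: [-179.9, 0.0, 84.5]
force: [-6.7, -2.2, 20.9]
gripper_width: 59.5
gripper_force: 55.0
```

Call:
move_arm([
  [[0,0,0.15],0,0.6],
  [[0,0,0],0,0.22],
  [[0,0,0],0,0.22],
  [[0,0,0],0,0.22],
])

```text
time_s: 9.4
ee_pos: [590.3, 26.9, 21.0]
ee_rot: [180.0, -0.0, 84.5]
force: [0.3, -0.1, 5.0]
gripper_width: 71.1
gripper_force: 1.9
```

Call:
move_arm([
  [[0,0,1],0,0.22],
  [[0,0,3],0,0.22],
  [[0,0,4],0,0.2],
  [[0,0,4],0,0.1],
  [[0,0,0],0,0],
])

```text
time_s: 9.9
ee_pos: [593.6, 26.8, 147.1]
ee_rot: [179.3, -0.1, 84.5]
force: [-0.1, -0.2, -0.5]
gripper_width: 85.9
gripper_force: 0.0
```

```bash
cat >> look.py <<'E'
def seated(p,y,dia,c=(598.2,114.4),yaw=-5.5,ln=60):
    """fuse pose in the box frame, from its upper surface between the jaws and its caps"""
    C=cloud(p); th=np.radians(yaw); A=np.array([[np.cos(th),np.sin(th)],[-np.sin(th),np.cos(th)]])
    q=(C[...,:2]-np.array(c))@A.T; v=p["z_map"]>0; z=C[...,2]
    o={-88:31,-36:25,16:29}[y]
    s=v&(abs(q[...,1]-y)<dia*.45)&(abs(q[...,0])<ln/2+8)&(z>o)&(z<o+40)
    Q=q[s]; print("x ext",np.percentile(Q[:,0],[1,99]).round(1),"y ext",np.percentile(Q[:,1]-y,[2,98]).round(1))
    for x in (-22,-10,0,10,22):
        k=s&(abs(q[...,0]-x)<4); 
        if k.sum()>4: print("  x",x,"top z",np.percentile(z[k],95).round(1),"want",o+dia/2)
E
python3 - <<'E'
from look import *
s=env.state(); t=s["ee_pos"];print(s["time_s"],t,s["gripper_width"],s["force"])
for n in ("wrist","side","top"):
    p=env.grab_frame(n); print(n); jaws(p,n); seated(p,-88,27)
    if n=="side":save(p,"s5")
E
python3 -c "
import cv2
a=cv2.imread('pics/s5.png')[120:240,270:430];cv2.imwrite('pics/s5c.png',cv2.resize(a,None,fx=4.5,fy=4.5,interpolation=3))"
```

```text
9.9 [593.62119681  26.79979347 147.05108483] 85.86821642293872 [-0.10437662 -0.20334591 -0.51717524]
wrist
wrist L 1128 x -28.6 26.9 y -17.3 16.9 mid [-0.9 -0.2] inner x -0.5 0.4
wrist S 210 x -24.3 23.5 y -11.6 10.8 mid [-0.4 -0.4] inner x -16.0 15.1
wrist M 333 x -26.9 26.6 y -16.6 14.8 mid [-0.2 -0.9] inner x -16.8 16.2
x ext [-29.7  28.9] y ext [-11.6  11.7]
  x -22 top z 45.0 want 44.5
  x -10 top z 44.6 want 44.5
  x 0 top z 44.6 want 44.5
  x 10 top z 44.6 want 44.5
  x 22 top z 45.0 want 44.5
side
side L 167 x -27.7 27.6 y -19.6 17.3 mid [-0.  -1.2] inner x -0.1 0.3
side S 43 x -23.9 23.5 y -13.4 11.4 mid [-0.2 -1. ] inner x -16.9 16.1
side M 45 x -26.0 27.6 y -17.4 16.2 mid [ 0.8 -0.6] inner x -16.2 17.8
x ext [-29.4  29.7] y ext [-12.   11.2]
  x -22 top z 45.5 want 44.5
  x -10 top z 45.5 want 44.5
  x 0 top z 45.3 want 44.5
  x 10 top z 45.5 want 44.5
  x 22 top z 46.1 want 44.5
topTraceback (most recent call last):
  File "<stdin>", line 4, in <module>
  File "look.py", line 18, in seated
    Q=q[s]; print("x ext",np.percentile(Q[:,0],[1,99]).round(1),"y ext",np.percentile(Q[:,1]-y,[2,98]).round(1))
                          ~~~~~~~~~~~~~^^^^^^^^^^^^^^^
    return _quantile_unchecked(
        a, q, axis, out, overwrite_input, method, keepdims, weights)
    return _ureduce(a,
                    func=_quantile_ureduce_func,
    ...<5 lines>...
                    overwrite_input=overwrite_input,
                    method=method)
    r = func(a, **kwargs)
    result = _quantile(arr,
                       quantiles=q,
    ...<2 lines>...
                       out=out,
                       weights=wgt)
    slices_having_nans = np.isnan(arr[-1, ...])
                                  ~~~^^^^^^^^^
IndexError: index -1 is out of bounds for axis 0 with size 0
```

View pics/s5c.png

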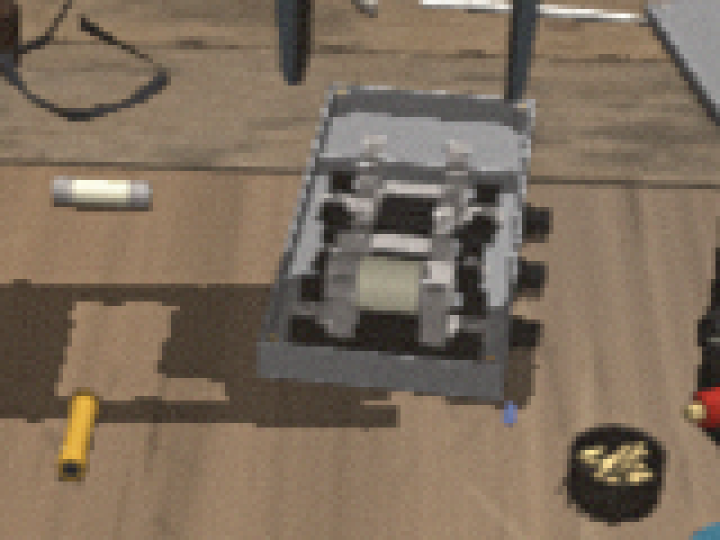

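The crop shows the large fuse seated level in both clips at about (390,290). The depth gives a top of 44.6 mm (44.5 wanted), centred to within 0.5 mm. Medium is next.

Call:
move_arm([
  [[-2.4,-3.6,0],1,0],
  [[-2.4,-3.6,0],1,0],
  [[-2.4,-3.6,0],1,0],
  [[-2.4,-3.7,0],1,0],
  [[-2.4,-3.7,-1],1.5,0],
])

```text
time_s: 10.55
ee_pos: [468.6, -156.4, 130.1]
ee_rot: [-179.9, -0.0, 90.1]
force: [-0.2, -1.9, 0.3]
gripper_width: 91.3
gripper_force: 0.0
```

Call:
move_arm([
  [[-2.4,-3.7,-2],0,0],
  [[-2.4,-3.7,-2],0,0],
  [[0,0,0],0,0],
  [[0,0,0],0,0],
  [[0,0,0],0,0],
])

```text
time_s: 11.05
ee_pos: [422.5, -228.7, 90.6]
ee_rot: [-180.0, -0.0, 90.0]
force: [0.3, -0.9, 0.2]
gripper_width: 91.3
gripper_force: 0.0
```

```bash
python3 - <<'E'
from look import *
s=env.state(); print(s["time_s"],s["ee_pos"],s["ee_rot"])
p=env.grab_frame("wrist"); fuse_at(p,(423,-230),22,58)
E
```

```text
11.05 [ 422.47552522 -228.69149626   90.64771337] [-1.79979866e+02 -4.34972484e-02  9.00184944e+01]
fuse [ 422.  -227.5] wh [58.  20.8] ang -3.3 bench -0.2 top 22.2 n 1514
```

Call:
move_arm([
  [[-0.05,0.1,-4],-3.3,0],
  [[0,0,-3],0,0],
  [[0,0,-1.6],0,0],
  [[0,0,0],0,0],
  [[0,0,0],0,0],
])

```text
time_s: 11.6
ee_pos: [422.6, -227.8, 5.5]
ee_rot: [180.0, 0.0, 86.8]
force: [0.2, -0.0, 0.3]
gripper_width: 90.9
gripper_force: 0.0
```

Call:
move_arm([
  [[0,0,0],0,0.3],
  [[0,0,0],0,0.5],
  [[0,0,0],0,0.6],
  [[0,0,0],0,0.6],
  [[0,0,0],0,0.6],
], squeeze=40)

```text
time_s: 12.1
ee_pos: [421.7, -228.6, 5.3]
ee_rot: [180.0, 0.0, 86.7]
force: [-0.4, -0.3, 2.7]
gripper_width: 57.5
gripper_force: 40.0
```

Call:
move_arm([
  [[0,0,3],0,0.6],
  [[0,1,4],0,0.6],
  [[2,3,2],-1,0.6],
  [[2.2,4,0],-1.2,0.6],
  [[2.2,4.4,0],0,0.6],
])

```text
time_s: 12.6
ee_pos: [486.7, -103.8, 96.1]
ee_rot: [179.8, 0.0, 84.3]
force: [0.6, -1.1, -1.5]
gripper_width: 57.8
gripper_force: 40.0
```

Call:
move_arm([
  [[2.2,4.4,0],0,0.6],
  [[2.2,4.4,0],0,0.6],
  [[2.2,4.4,0],0,0.6],
  [[2.2,4.4,0],0,0.6],
  [[1.8,3.4,0],0,0.6],
])

```text
time_s: 13.1
ee_pos: [592.3, 108.3, 94.8]
ee_rot: [180.0, -0.0, 84.6]
force: [0.4, -0.5, 1.0]
gripper_width: 57.6
gripper_force: 40.0
```

Call:
move_arm([
  [[1.0,2.4,0],0,0.6],
  [[0,0,0],0,0.6],
  [[0,0,0],0,0.6],
  [[0,0,0],0,0.6],
])

```text
time_s: 13.5
ee_pos: [600.8, 128.5, 94.7]
ee_rot: [-179.9, 0.0, 84.4]
force: [-0.7, -0.3, 0.2]
gripper_width: 57.8
gripper_force: 40.0
```

```bash
cat >> look.py <<'E'
def inhand(p,s,ln,dia):
    t=s["ee_pos"]; C=cloud(p); th=np.radians(s["ee_rot"][2]-90); A=np.array([[np.cos(th),np.sin(th)],[-np.sin(th),np.cos(th)]]); q=(C[...,:2]-t[:2])@A.T; h=C[...,2]-t[2]
    k=(p["z_map"]>0)&(h>-12)&(h<26)&(abs(q[...,0])<ln/2-3)&(abs(q[...,1])<20)
    if k.sum()<5: print("nothing in hand"); return
    print("in hand: front edge y",np.percentile(q[k][:,1],98).round(1),"-> centre",(np.percentile(q[k][:,1],98)-dia/2).round(1),"top h",np.percentile(h[k],98).round(1))
    for x in (-20,0,20):
        e=k&(abs(q[...,0]-x)<5)
        if e.sum()>5: print("  x",x,"front",np.percentile(q[e][:,1],98).round(1),"h of front",np.median(h[e][q[e][:,1]>np.percentile(q[e][:,1],90)]).round(1))
E
python3 - <<'E'
from look import *
s=env.state(); print(s["time_s"],s["ee_pos"],s["ee_rot"],s["gripper_width"])
p=env.grab_frame("wrist"); jaws(p,"w"); inhand(p,s,58,22)
E
```

```text
13.5 [600.76814401 128.48439653  94.72641926] [-1.79936756e+02  4.42649844e-02  8.44422830e+01] 57.769577083734625
w L 82 x -27.7 26.5 y 13.8 18.6 mid [-0.6 16.2] inner x -16.9 15.8
w M 220 x -27.1 26.4 y -12.5 15.3 mid [-0.3  1.4] inner x -16.8 16.1
in hand: front edge y 11.1 -> centre 0.1 top h 16.7
  x -20 front 11.2 h of front 6.7
  x 0 front 10.8 h of front 6.4
  x 20 front 11.3 h of front 6.8
```

Call:
move_arm([
  [[-0.1,0.17,-2],0,0.6],
  [[0,0,-2],0,0.6],
  [[0,0,0],0,0.6],
  [[0,0,0],0,0.6],
  [[0,0,0],0,0.6],
], squeeze=55)

```text
time_s: 14.05
ee_pos: [601.3, 130.9, 56.2]
ee_rot: [179.9, -0.0, 84.4]
force: [-0.2, -0.5, -0.4]
gripper_width: 57.4
gripper_force: 55.0
```

```bash
python3 - <<'E'
from look import *
for i in range(3):
    s=env.state(); print(s["time_s"],s["ee_pos"],s["ee_rot"],s["gripper_width"])
    p=env.grab_frame("wrist")
jaws(p,"w"); inhand(p,env.state(),58,22)
E
```

```text
14.05 [601.34141058 130.93294654  56.22043387] [ 1.79878972e+02 -3.38682635e-02  8.44431836e+01] 57.39816710398455
14.1 [601.38734776 131.06821582  56.27262876] [ 1.79867709e+02 -3.50699484e-02  8.44557229e+01] 57.62047072041441
14.15 [601.31731559 131.16833585  56.21127848] [ 1.79874247e+02 -3.55046404e-02  8.44636223e+01] 57.561881139518576
w S 250 x -24.6 23.2 y -11.9 -6.8 mid [-0.7 -9.4] inner x -16.4 15.0
w M 196 x -27.2 26.1 y 11.1 15.6 mid [-0.5 13.4] inner x -16.8 16.0
in hand: front edge y 11.2 -> centre 0.2 top h 16.8
  x -20 front 13.9 h of front 5.6
  x 0 front 10.7 h of front 7.1
  x 20 front 13.9 h of front 5.9
```

Call:
move_arm([
  [[-0.14,-0.08,-0.4],0,0.6],
  [[0,0,-0.4],0,0.6],
  [[0,0,-0.4],0,0.6],
  [[0,0,0],0,0.6],
  [[0,0,0],0,0.6],
])

```text
time_s: 14.7
ee_pos: [599.0, 130.5, 42.7]
ee_rot: [-180.0, 0.0, 84.5]
force: [0.6, -0.4, -0.9]
gripper_width: 57.2
gripper_force: 55.0
```

Call:
move_arm([
  [[0.02,-0.02,-0.3],0,0.6],
  [[0,0,-0.3],0,0.6],
  [[0,0,-0.3],0,0.6],
  [[0,0,-0.3],0,0.6],
  [[0,0,0],0,0.6],
])

```text
time_s: 15.2
ee_pos: [600.1, 130.2, 31.6]
ee_rot: [179.9, -0.0, 84.5]
force: [0.3, -1.1, 3.7]
gripper_width: 57.1
gripper_force: 55.0
```

Call:
move_arm([
  [[0,0,-0.3],0,0.6],
  [[0,0,-0.3],0,0.6],
  [[0,0,0],0,0.6],
  [[0,0,0],0,0.6],
])

```text
time_s: 15.6
ee_pos: [599.6, 130.2, 24.6]
ee_rot: [180.0, 0.0, 84.5]
force: [3.5, -1.3, -2.0]
gripper_width: 57.7
gripper_force: 55.0
```

Call:
move_arm([
  [[0,0,-0.15],0,0.6],
  [[0,0,-0.15],0,0.6],
  [[0,0,0],0,0.6],
  [[0,0,0],0,0.6],
])

```text
time_s: 16.0
ee_pos: [599.4, 130.2, 23.3]
ee_rot: [180.0, 0.0, 84.5]
force: [-0.7, -0.2, 8.1]
gripper_width: 58.0
gripper_force: 55.0
```

Call:
move_arm([
  [[0,0,-0.12],0,0.6],
  [[0,0,0],0,0.6],
  [[0,0,0],0,0.6],
])

```text
time_s: 16.3
ee_pos: [599.4, 130.2, 23.2]
ee_rot: [180.0, -0.0, 84.5]
force: [-3.4, -1.7, 14.2]
gripper_width: 57.5
gripper_force: 55.0
```

Call:
move_arm([
  [[0,0,0.1],0,0.6],
  [[0,0,0],0,0.22],
  [[0,0,0],0,0.22],
  [[0,0,0],0,0.22],
])

```text
time_s: 16.7
ee_pos: [598.7, 130.5, 21.3]
ee_rot: [-179.9, 0.0, 84.5]
force: [-1.6, 1.8, 1.4]
gripper_width: 70.9
gripper_force: 0.9
```

Call:
move_arm([
  [[0,0,1],0,0.22],
  [[0,0,3],0,0.22],
  [[0,0,4],0,0.2],
  [[0,0,4],0,0.1],
  [[0,0,0],0,0],
])

```text
time_s: 17.2
ee_pos: [603.2, 131.2, 148.6]
ee_rot: [179.3, -0.2, 84.5]
force: [0.4, -0.0, -0.2]
gripper_width: 86.0
gripper_force: 0.0
```

```bash
python3 - <<'E'
from look import *
s=env.state(); t=s["ee_pos"];print(s["time_s"],t,s["gripper_width"],s["force"])
for n in ("wrist","side"):
    p=env.grab_frame(n); print(n); jaws(p,n); seated(p,16,22,ln=58); save(p,n+"6")
    if n=="wrist": fuse_at(p,(435.6,141.6),14,51)
E
```

```text
17.2 [603.17138825 131.18654773 148.60008375] 86.02333165349677 [ 0.39933197 -0.00781383 -0.17428283]
wrist
wrist L 716 x -28.6 26.6 y -17.6 5.1 mid [-1.  -6.3] inner x -0.5 0.5
wrist S 185 x -24.5 23.2 y -11.8 11.5 mid [-0.6 -0.1] inner x -15.9 15.4
wrist M 501 x -27.0 26.4 y -15.4 15.7 mid [-0.3  0.1] inner x -0.9 0.1
x ext [-28.5  28.2] y ext [-9.4  9.4]
  x -22 top z 39.9 want 40.0
  x -10 top z 39.7 want 40.0
  x 0 top z 40.1 want 40.0
  x 10 top z 39.7 want 40.0
  x 22 top z 40.1 want 40.0
fuse [435.8 142.1] wh [52.2 13.6] ang -1.6 bench -0.3 top 14.2 n 568
side
side L 173 x -27.5 27.4 y -18.6 18.0 mid [-0.  -0.3] inner x -0.6 0.1
side S 42 x -23.9 23.5 y -13.5 10.7 mid [-0.2 -1.4] inner x -16.9 16.3
side M 86 x -26.4 27.5 y -17.5 15.2 mid [ 0.6 -1.1] inner x -1.3 0.9
x ext [-28.2  29.6] y ext [-9.4  9.3]
  x -22 top z 41.2 want 40.0
  x -10 top z 40.7 want 40.0
  x 0 top z 40.6 want 40.0
  x 10 top z 40.2 want 40.0
  x 22 top z 42.5 want 40.0
```

View pics/wrist6.png

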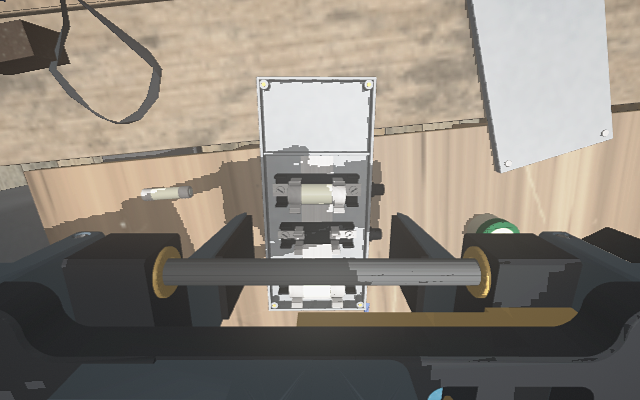

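Call:
move_arm([
  [[-4,0.3,0],1.9,0],
  [[-4,0.3,0],2,0],
  [[-4,0.3,-1],0,0],
  [[-4.4,0.2,-3],0,0],
  [[0,0,-2],0,0],
])

```text
time_s: 17.8
ee_pos: [429.2, 139.7, 80.6]
ee_rot: [-179.4, 0.2, 88.5]
force: [0.8, 0.1, 0.1]
gripper_width: 91.3
gripper_force: 0.0
```

Call:
move_arm([
  [[0,0,0],0,0],
  [[0,0,0],0,0],
  [[0,0,0],0,0],
])

```text
time_s: 18.1
ee_pos: [439.7, 141.5, 84.3]
ee_rot: [179.9, -0.0, 88.4]
force: [0.5, -1.3, 0.2]
gripper_width: 91.2
gripper_force: 0.0
```

```bash
python3 - <<'E'
from look import *
s=env.state(); print(s["time_s"],s["ee_pos"],s["ee_rot"])
p=env.grab_frame("wrist"); fuse_at(p,(435.8,142),14,51)
E
```

```text
18.1 [439.69729442 141.46880562  84.25728144] [ 1.79892175e+02 -3.27046254e-02  8.83670150e+01]
fuse [435.5 142.2] wh [51.8 13.5] ang -2.3 bench -0.2 top 14.4 n 835
```

Call:
move_arm([
  [[-0.35,0.07,-4],-0.5,0],
  [[0,0,-3],0,0],
  [[0,0,-0.7],0,0],
  [[0,0,0],0,0],
  [[0,0,0],0,0],
])

```text
time_s: 18.65
ee_pos: [436.1, 142.2, 7.8]
ee_rot: [179.9, -0.0, 87.9]
force: [-0.4, 0.6, -0.1]
gripper_width: 91.3
gripper_force: 0.0
```

Call:
move_arm([
  [[0,0,0],0,0],
  [[0,0,0],0,0],
])

```text
time_s: 18.85
ee_pos: [435.5, 142.2, 7.8]
ee_rot: [179.9, -0.0, 87.9]
force: [0.3, 0.6, 0.6]
gripper_width: 91.6
gripper_force: 0.0
```

Down another 4 mm, then grip.

Call:
move_arm([
  [[0,0,-0.42],0,0.2],
  [[0,0,0],0,0.4],
  [[0,0,0],0,0.7],
  [[0,0,0],0,0.7],
  [[0,0,0],0,0.7],
], squeeze=40)

```text
time_s: 19.35
ee_pos: [434.6, 141.9, 2.4]
ee_rot: [180.0, -0.0, 87.9]
force: [0.1, -0.2, 0.5]
gripper_width: 54.2
gripper_force: 0.0
```

Call:
move_arm([
  [[0,0,0],0,0.7],
  [[0,0,0],0,0.7],
])

```text
time_s: 19.55
ee_pos: [434.6, 141.9, 2.4]
ee_rot: [180.0, -0.0, 87.9]
force: [-1.1, -0.5, 0.2]
gripper_width: 50.1
gripper_force: 40.0
```

Call:
move_arm([
  [[0,0,3],0,0.7],
  [[0,0,4],0,0.7],
  [[2,-1,1],-1.7,0.7],
  [[4,-1.5,0],-1.7,0.7],
  [[4,-1.5,0],0,0.7],
])

```text
time_s: 20.05
ee_pos: [535.7, 101.7, 83.4]
ee_rot: [179.9, -0.0, 84.5]
force: [0.3, 1.1, 0.0]
gripper_width: 50.2
gripper_force: 40.0
```

Call:
move_arm([
  [[4,-1.5,0],0,0.7],
  [[2,-0.8,0],0,0.7],
  [[0,0,0],0,0.7],
  [[0,0,0],0,0.7],
  [[0,0,0],0,0.7],
], squeeze=55)

```text
time_s: 20.55
ee_pos: [592.9, 79.3, 82.1]
ee_rot: [-179.9, 0.0, 84.5]
force: [-0.6, 0.5, 0.2]
gripper_width: 49.9
gripper_force: 55.0
```

```bash
python3 - <<'E'
from look import *
s=env.state(); print(s["time_s"],s["ee_pos"],s["ee_rot"],s["gripper_width"])
p=env.grab_frame("wrist"); jaws(p,"w"); inhand(p,s,51,14)
E
```

```text
20.55 [592.93518756  79.2755208   82.13412214] [-1.79891141e+02  1.19584633e-02  8.45163455e+01] 49.93900390484193
w L 342 x -27.8 26.6 y -18.5 -6.2 mid [ -0.6 -12.3] inner x -0.2 0.6
w S 309 x -24.3 23.4 y -11.7 11.4 mid [-0.5 -0.1] inner x -15.9 15.0
w M 994 x -27.3 26.3 y -15.8 15.5 mid [-0.5 -0.1] inner x -0.4 0.4
in hand: front edge y 6.7 -> centre -0.3 top h 11.7
  x -20 front 6.9 h of front 5.0
  x 0 front 6.5 h of front 5.4
  x 20 front 7.1 h of front 5.3
```

Call:
move_arm([
  [[0,0,-2],0,0.7],
  [[0,0,-1.6],0,0.7],
  [[0,0,0],0,0.7],
  [[0,0,0],0,0.7],
  [[0,0,0],0,0.7],
])

```text
time_s: 21.1
ee_pos: [595.0, 79.2, 47.5]
ee_rot: [179.9, -0.0, 84.5]
force: [0.3, -0.5, -0.4]
gripper_width: 49.8
gripper_force: 55.0
```

```bash
python3 - <<'E'
from look import *
p=env.grab_frame("wrist"); s=env.state(); print(s["time_s"],s["ee_pos"],s["ee_rot"],s["gripper_width"])
jaws(p,"w"); inhand(p,s,51,14)
E
```

```text
21.15 [595.07160749  79.13347566  47.52834197] [ 1.79890216e+02 -2.31674685e-02  8.45020142e+01] 50.240465575021716
w L 1455 x -28.8 27.0 y -3.5 17.6 mid [-0.9  7. ] inner x -0.5 0.2
w S 167 x -24.4 23.4 y 6.8 11.7 mid [-0.5  9.3] inner x -15.9 15.0
w M 1412 x -27.4 26.3 y -16.0 15.1 mid [-0.6 -0.4] inner x -0.4 0.2
in hand: front edge y 10.9 -> centre 3.9 top h 11.7
  x -20 front 11.3 h of front -8.6
  x 0 front 6.5 h of front 5.2
  x 20 front 11.2 h of front -9.2
```

Aligned, so I'll press down.

Call:
move_arm([
  [[-0.03,0,-0.4],0,0.7],
  [[0,0,-0.4],0,0.7],
  [[0,0,-0.3],0,0.7],
  [[0,0,-0.3],0,0.7],
  [[0,0,0],0,0.7],
])

```text
time_s: 21.65
ee_pos: [594.0, 78.7, 31.8]
ee_rot: [-180.0, 0.0, 84.5]
force: [0.3, 0.2, -0.2]
gripper_width: 50.2
gripper_force: 55.0
```

Call:
move_arm([
  [[0,0,-0.3],0,0.7],
  [[0,0,-0.3],0,0.7],
  [[0,0,-0.3],0,0.7],
  [[0,0,0],0,0.7],
  [[0,0,0],0,0.7],
])

```text
time_s: 22.15
ee_pos: [595.1, 78.8, 23.8]
ee_rot: [179.9, -0.0, 84.5]
force: [1.7, -1.4, 1.3]
gripper_width: 49.6
gripper_force: 55.0
```

Call:
move_arm([
  [[0,0,-0.15],0,0.7],
  [[0,0,-0.15],0,0.7],
  [[0,0,0],0,0.7],
  [[0,0,0],0,0.7],
])

```text
time_s: 22.55
ee_pos: [594.5, 78.8, 21.0]
ee_rot: [180.0, 0.0, 84.5]
force: [0.6, -2.6, 5.7]
gripper_width: 50.4
gripper_force: 60.4
```

Call:
move_arm([
  [[0,0,-0.12],0,0.7],
  [[0,0,0],0,0.7],
  [[0,0,0],0,0.7],
])

```text
time_s: 22.85
ee_pos: [594.6, 78.8, 20.8]
ee_rot: [179.9, -0.0, 84.5]
force: [-2.4, -1.2, 11.3]
gripper_width: 50.1
gripper_force: 62.9
```

Call:
move_arm([
  [[0,0,0.12],0,0.7],
  [[0,0,0],0,0.36],
  [[0,0,0],0,0.36],
  [[0,0,0],0,0.36],
])

```text
time_s: 23.25
ee_pos: [596.0, 79.0, 21.3]
ee_rot: [179.8, -0.0, 84.5]
force: [2.6, -0.5, 5.1]
gripper_width: 58.4
gripper_force: 2.7
```

Call:
move_arm([
  [[0,0,1],0,0.34],
  [[0,0,3],0,0.3],
  [[0,0,4],0,0.2],
  [[0,0,4],0,0.1],
  [[0,0,0],0,0],
])

```text
time_s: 23.75
ee_pos: [597.1, 79.6, 146.3]
ee_rot: [179.4, -0.2, 84.5]
force: [0.6, 0.5, -0.0]
gripper_width: 84.9
gripper_force: 0.0
```

```bash
python3 - <<'E'
from look import *
s=env.state(); t=s["ee_pos"];print(s["time_s"],t,s["gripper_width"],s["force"])
for n in ("wrist","side"):
    p=env.grab_frame(n); print(n); jaws(p,n); seated(p,-36,14,ln=51); seated(p,16,22,ln=58)
E
```

```text
23.75 [597.07269847  79.58807457 146.26922633] 84.86419787729014 [ 0.62753045  0.5069871  -0.01195942]
wrist
wrist L 851 x -28.3 27.1 y -6.7 17.7 mid [-0.6  5.5] inner x -0.6 0.4
wrist S 220 x -24.2 23.4 y -12.5 12.2 mid [-0.4 -0.2] inner x -3.4 7.7
wrist M 612 x -27.4 26.4 y -16.5 15.4 mid [-0.5 -0.6] inner x -0.1 0.8
x ext [-25.4  25.2] y ext [-5.9  6.1]
  x -22 top z 32.8 want 32.0
  x -10 top z 32.4 want 32.0
  x 0 top z 32.4 want 32.0
  x 10 top z 32.2 want 32.0
  x 22 top z 32.9 want 32.0
x ext [-28.9  28.3] y ext [-9.6  9.4]
  x -22 top z 39.9 want 40.0
  x -10 top z 39.8 want 40.0
  x 0 top z 39.5 want 40.0
  x 10 top z 39.7 want 40.0
  x 22 top z 40.2 want 40.0
side
side L 172 x -27.8 27.5 y -19.3 17.4 mid [-0.2 -1. ] inner x -0.0 0.4
side S 46 x -23.8 23.1 y -14.5 9.9 mid [-0.3 -2.3] inner x -6.7 4.3
side M 75 x -26.2 27.4 y -18.0 15.9 mid [ 0.6 -1.1] inner x -0.8 1.4
x ext [-21.6  25. ] y ext [-6.2  6.1]
  x -10 top z 32.7 want 32.0
  x 0 top z 32.8 want 32.0
  x 10 top z 33.4 want 32.0
  x 22 top z 33.2 want 32.0
x ext [-28.2  29.5] y ext [-9.8  9.5]
  x -22 top z 41.0 want 40.0
  x -10 top z 40.1 want 40.0
  x 0 top z 41.1 want 40.0
  x 10 top z 39.6 want 40.0
  x 22 top z 42.3 want 40.0
```

Call:
move_arm([
  [[0,0,-3],0,0.6],
  [[0,0,-3],0,1],
  [[0,0,-2],0,1],
  [[0,0,0],0,1],
  [[0,0,0],0,1],
], squeeze=10)

```text
time_s: 24.35
ee_pos: [593.3, 78.9, 59.3]
ee_rot: [-179.8, 0.0, 84.5]
force: [0.4, -0.7, 0.4]
gripper_width: 54.2
gripper_force: 0.0
```

Call:
move_arm([
  [[0,0,0],0,1],
  [[0,0,0],0,1],
  [[0,0,0],0,1],
  [[0,0,0],0,1],
])

```text
time_s: 24.75
ee_pos: [594.6, 78.9, 61.1]
ee_rot: [179.9, -0.0, 84.5]
force: [0.2, 1.2, -0.1]
gripper_width: 22.1
gripper_force: 0.0
```

Call:
move_arm([
  [[0,0,-0.8],0,1],
  [[0,0,-0.8],0,1],
  [[0,0,-0.4],0,1],
  [[0,0,0],0,1],
  [[0,0,0],0,1],
])

```text
time_s: 25.25
ee_pos: [594.2, 78.9, 40.1]
ee_rot: [-180.0, 0.0, 84.5]
force: [0.5, 0.6, -0.0]
gripper_width: 0.3
gripper_force: 0.0
```

Call:
move_arm([
  [[0,0,-0.4],0,1],
  [[0,0,-0.2],0,1],
  [[0,0,-0.2],0,1],
  [[0,0,0],0,1],
  [[0,0,0],0,1],
])

```text
time_s: 25.75
ee_pos: [594.3, 78.9, 32.4]
ee_rot: [180.0, 0.0, 84.5]
force: [-0.9, 0.6, -0.1]
gripper_width: 0.3
gripper_force: 0.0
```

Call:
move_arm([
  [[0,0,-0.1],0,1],
  [[0,0,-0.1],0,1],
  [[0,0,-0.1],0,1],
  [[0,0,0],0,1],
])

```text
time_s: 26.15
ee_pos: [594.5, 79.0, 31.7]
ee_rot: [179.9, -0.0, 84.5]
force: [-4.4, 0.3, 13.5]
gripper_width: 0.6
gripper_force: 6.7
```

Call:
move_arm([
  [[0,0,3],0,1],
  [[0,0,4],0,0.6],
  [[0,-2,4],0,0],
  [[0,-4,0],0,0],
  [[0,-4,0],0,0],
])

```text
time_s: 26.65
ee_pos: [595.2, -21.7, 141.4]
ee_rot: [179.8, -0.0, 84.6]
force: [0.2, -0.4, -1.0]
gripper_width: 29.9
gripper_force: 0.0
```

Call:
move_arm([
  [[0,-4,0],0,0],
  [[0,-4,0],0,0],
  [[0,-3,0],0,0],
  [[0,0,0],0,0],
  [[0,0,0],0,0],
])

```text
time_s: 27.15
ee_pos: [594.1, -131.4, 139.3]
ee_rot: [-180.0, -0.0, 84.4]
force: [-0.9, 1.1, 0.3]
gripper_width: 69.8
gripper_force: 0.0
```

```bash
python3 - <<'E'
from look import *
s=env.state(); print(s["time_s"],s["ee_pos"],s["ee_rot"])
p=env.grab_frame("wrist"); save(p,"w8"); fuse_at(p,(600,-154),14,51)
for n in ("top","side"):
    p=env.grab_frame(n); C=cloud(p); v=(p["z_map"]>0)&(C[...,0]>625)&(C[...,0]<760)
    for z in (10,40,80):
        print(n,z,[(y,int(C[...,0][k].min())) for y in range(-280,40,20) if (k:=v&(abs(C[...,1]-y)<10)&(C[...,2]>z)&(C[...,2]<190)).sum()>3])
E
```

```text
27.15 [ 594.05313732 -131.41807524  139.25025188] [-1.79984247e+02 -3.63532458e-02  8.43933954e+01]
fuse [ 600.4 -153.5] wh [52.  12.9] ang 7.6 bench -0.2 top 14.3 n 551
top 10 [(-280, 708), (-260, 697), (-240, 690), (-100, 731), (-80, 669), (-60, 675), (-40, 726), (-20, 625), (0, 625), (20, 627)]
top 40 [(-100, 737), (-80, 721), (-60, 717), (-40, 727), (-20, 741)]
top 80 [(-100, 743), (-80, 721), (-60, 717), (-40, 727), (-20, 741)]
side 10 [(-280, 701), (-260, 696), (-240, 678), (-220, 667), (-200, 656), (-180, 646), (-160, 625), (-140, 631), (-120, 738), (-100, 670), (-80, 669), (-60, 677), (-40, 728), (-20, 625), (0, 625), (20, 626)]
side 40 [(-160, 631), (-140, 631), (-120, 738), (-100, 737), (-80, 722), (-60, 719), (-40, 728), (-20, 748)]
side 80 [(-160, 631), (-140, 631), (-120, 738), (-100, 737), (-80, 722), (-60, 719), (-40, 728), (-20, 748)]
```

View pics/w8.png

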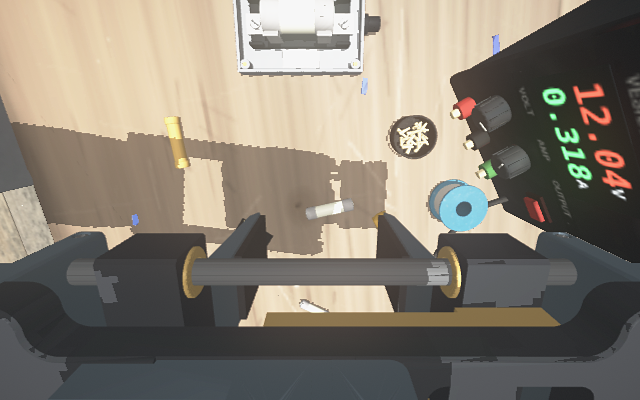

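Call:
move_arm([
  [[0.1,-0.4,0],-8.5,0.2],
  [[0.1,-0.4,0],-8.5,0.2],
  [[0.1,-0.4,0],-8.5,0.3],
  [[0.1,-0.4,0],-8.5,0.4],
  [[0.1,-0.4,0],-8.5,0.4],
])

```text
time_s: 27.8
ee_pos: [599.4, -149.8, 139.5]
ee_rot: [-180.0, -0.0, 41.8]
force: [0.7, -0.2, -0.8]
gripper_width: 55.5
gripper_force: 0.0
```

Call:
move_arm([
  [[0.1,-0.2,0],-8.5,0.4],
  [[0,0,0],-8.5,0.4],
  [[0,0,-2],-8.5,0.4],
  [[0,0,-3],-8.5,0.4],
  [[0,0,0],0,0.4],
])

```text
time_s: 28.3
ee_pos: [597.5, -151.0, 85.9]
ee_rot: [-179.8, 0.4, 8.1]
force: [-0.5, 0.3, -0.6]
gripper_width: 54.6
gripper_force: 0.0
```

Call:
move_arm([
  [[0,0,0],0,0.4],
  [[0,0,0],0,0.4],
])

```text
time_s: 28.5
ee_pos: [601.4, -152.8, 90.9]
ee_rot: [179.9, -0.1, 8.2]
force: [-0.1, 0.0, -0.1]
gripper_width: 54.9
gripper_force: 0.0
```

```bash
python3 - <<'E'
from look import *
s=env.state(); print(s["time_s"],s["ee_pos"],s["ee_rot"],s["gripper_width"])
p=env.grab_frame("wrist"); save(p,"w9"); fuse_at(p,(600.4,-153.5),14,51,35)
E
```

```text
28.5 [ 601.3734562  -152.84679424   90.94748577] [ 1.79937499e+02 -1.36766233e-01  8.15080720e+00] 54.94129603112216
fuse [ 600.9 -154.3] wh [51.7 12.9] ang 8.0 bench -0.2 top 14.3 n 792
```

View pics/w9.png

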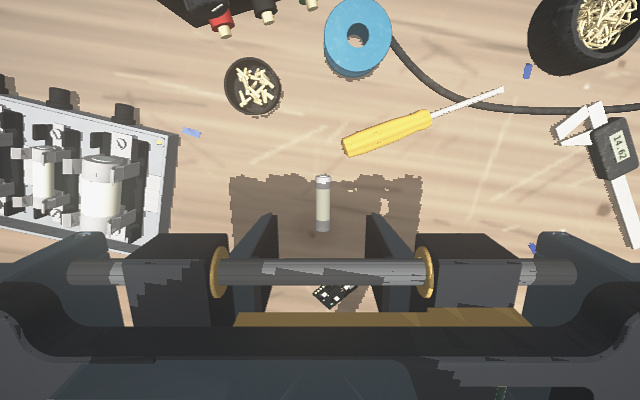

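Call:
move_arm([
  [[-0.05,-0.13,-4],0,0.4],
  [[0,0,-3],0,0.4],
  [[0,0,-1.5],0,0.4],
  [[0,0,0],0,0.4],
  [[0,0,0],0,0.4],
])

```text
time_s: 29.05
ee_pos: [600.8, -154.7, 5.7]
ee_rot: [179.9, -0.1, 8.0]
force: [0.5, -0.2, 0.8]
gripper_width: 54.7
gripper_force: 0.0
```

Call:
move_arm([
  [[0,0,0],0,0.6],
  [[0,0,0],0,0.8],
  [[0,0,0],0,0.95],
  [[0,0,0],0,0.95],
  [[0,0,0],0,0.95],
], squeeze=25)

```text
time_s: 29.55
ee_pos: [599.9, -154.4, 4.7]
ee_rot: [180.0, -0.0, 8.0]
force: [0.2, 0.2, -1.0]
gripper_width: 17.4
gripper_force: 0.0
```

Call:
move_arm([
  [[0,0,0],0,0.95],
  [[0,0,0],0,0.95],
])

```text
time_s: 29.75
ee_pos: [599.8, -154.4, 4.6]
ee_rot: [180.0, -0.0, 8.0]
force: [-0.8, 0.2, 1.9]
gripper_width: 13.2
gripper_force: 25.0
```

Call:
move_arm([
  [[0,0,3],0,0.95],
  [[0,0,4],0,0.95],
  [[0,2,3],-3.5,0.95],
  [[0.1,4,0],-5,0.95],
  [[0.1,4,0],-5,0.95],
])

```text
time_s: 30.25
ee_pos: [602.4, -54.0, 105.8]
ee_rot: [180.0, -0.2, -5.8]
force: [-0.5, -0.0, -0.3]
gripper_width: 13.7
gripper_force: 25.0
```

Call:
move_arm([
  [[0.1,4.5,0],0,0.95],
  [[0.1,4.5,0],0,0.95],
  [[0.1,4.5,0],0,0.95],
  [[0.1,4.5,0],0,0.95],
  [[0.1,4,0],0,0.95],
])

```text
time_s: 30.75
ee_pos: [606.4, 167.8, 104.3]
ee_rot: [-180.0, 0.0, -5.5]
force: [0.6, -0.6, 0.1]
gripper_width: 13.4
gripper_force: 25.0
```

Call:
move_arm([
  [[0,3,0],0,0.95],
  [[0,1,0],0,0.95],
  [[0,0,-3],0,0.95],
  [[0,0,-2],0,0.95],
  [[0,0,0],0,0.95],
])

```text
time_s: 31.25
ee_pos: [604.4, 204.1, 51.3]
ee_rot: [179.8, 0.4, -5.5]
force: [-0.8, -0.2, 0.0]
gripper_width: 13.4
gripper_force: 25.0
```

Call:
move_arm([
  [[0,0,0],0,0.95],
  [[0,0,0],0,0.95],
])

```text
time_s: 31.45
ee_pos: [607.8, 205.3, 55.8]
ee_rot: [-180.0, -0.1, -5.6]
force: [0.7, -0.3, -0.2]
gripper_width: 13.6
gripper_force: 25.0
```

Call:
move_arm([
  [[0,0,-2],0,0.95],
  [[0,0,-1.7],0,0.95],
  [[0,0,-0.6],0,0.95],
  [[0,0,0],0,0.95],
  [[0,0,0],0,0.95],
])

```text
time_s: 31.95
ee_pos: [607.7, 205.7, 12.6]
ee_rot: [-180.0, -0.1, -5.5]
force: [0.2, 0.3, 0.8]
gripper_width: 13.3
gripper_force: 25.0
```

Call:
move_arm([
  [[0,0,-0.2],0,0.95],
  [[0,0,-0.15],0,0.95],
  [[0,0,0],0,0.95],
  [[0,0,0],0,0.95],
])

```text
time_s: 32.35
ee_pos: [607.3, 205.8, 8.5]
ee_rot: [-180.0, -0.1, -5.5]
force: [-0.2, -0.3, 2.9]
gripper_width: 13.3
gripper_force: 25.0
```

Touching the floor, so I'll release to about 31 mm and retreat.

Call:
move_arm([
  [[0,0,0],0,0.8],
  [[0,0,0],0,0.66],
  [[0,0,0],0,0.66],
  [[0,0,0],0,0.66],
])

```text
time_s: 32.75
ee_pos: [606.6, 205.5, 7.7]
ee_rot: [180.0, 0.0, -5.5]
force: [0.2, -0.6, 0.1]
gripper_width: 30.9
gripper_force: 0.0
```

Call:
move_arm([
  [[0,0,2],0,0.66],
  [[0,0,4],0,0.66],
  [[0,0,4],0,0.6],
  [[-3,0,4],0,0.5],
  [[-4,0,2],0,0.5],
])

```text
time_s: 33.25
ee_pos: [538.9, 206.2, 171.3]
ee_rot: [-179.8, -0.4, -5.6]
force: [-0.3, -0.6, 0.1]
gripper_width: 45.1
gripper_force: 0.0
```

Call:
move_arm([
  [[-4,0,0],0,0.3],
  [[-4,0,0],0,0],
  [[-4,0,0],0,0],
  [[0,0,0],0,0],
  [[0,0,0],0,0],
])

```text
time_s: 33.75
ee_pos: [416.6, 205.7, 168.4]
ee_rot: [-180.0, -0.1, -5.5]
force: [0.1, 0.3, -0.8]
gripper_width: 82.7
gripper_force: 0.0
```

```bash
python3 - <<'E'
from look import *
s=env.state(); print(s["time_s"],s["ee_pos"],s["gripper_width"])
for n in ("side","top"):
    p=env.grab_frame(n); print(n); jaws(p,n)
    for a in ((-88,27,60),(-36,14,51),(16,22,58)): seated(p,a[0],a[1],ln=a[2])
    save(p,n+"9")
a=cv2.imread("pics/side9.png")[110:310,240:440]; b=cv2.imread("pics/top9.png")[130:280,225:475]
a=cv2.resize(a,(390,390),interpolation=3); b=cv2.resize(b,(400,240),interpolation=3); c=np.zeros((390,790,3),np.uint8); c[:,:390]=a; c[:240,390:]=b; cv2.imwrite("pics/final.png",c)
E
```

```text
33.75 [416.59237339 205.73918501 168.42576659] 82.71426217043961
side
side L 176 x -27.7 27.9 y -18.3 17.2 mid [ 0.1 -0.6] inner x -0.0 0.6
side S 42 x -23.9 23.6 y -13.7 11.3 mid [-0.1 -1.2] inner x -16.9 16.3
side M 80 x -26.4 27.7 y -16.0 14.4 mid [ 0.7 -0.8] inner x -1.4 1.3
x ext [-29.5  29.4] y ext [-11.8  11.8]
  x -22 top z 45.4 want 44.5
  x -10 top z 45.6 want 44.5
  x 0 top z 45.4 want 44.5
  x 10 top z 45.1 want 44.5
  x 22 top z 46.2 want 44.5
x ext [-21.9  24.9] y ext [-6.   6.2]
  x -22 top z 37.6 want 32.0
  x -10 top z 32.2 want 32.0
  x 0 top z 31.0 want 32.0
  x 10 top z 31.8 want 32.0
  x 22 top z 37.5 want 32.0
x ext [-28.2  29.2] y ext [-9.6  9.4]
  x -22 top z 41.2 want 40.0
  x -10 top z 38.9 want 40.0
  x 0 top z 40.1 want 40.0
  x 10 top z 40.3 want 40.0
  x 22 top z 41.5 want 40.0
top
top L 240 x -28.5 26.6 y -19.4 15.1 mid [-1.  -2.2] inner x -0.2 0.1
top S 48 x -25.0 22.6 y -13.9 9.7 mid [-1.2 -2.1] inner x -3.8 0.6
top M 128 x -27.8 25.1 y -17.5 13.4 mid [-1.3 -2. ] inner x -2.0 0.3
x ext [-31.1  28.4] y ext [-11.7  11.3]
  x -22 top z 46.2 want 44.5
  x -10 top z 46.7 want 44.5
  x 0 top z 45.6 want 44.5
  x 10 top z 46.1 want 44.5
  x 22 top z 46.0 want 44.5
x ext [-26.2  23.9] y ext [-6.1  5.9]
  x -22 top z 36.7 want 32.0
  x -10 top z 32.5 want 32.0
  x 0 top z 33.2 want 32.0
  x 10 top z 32.1 want 32.0
  x 22 top z 34.5 want 32.0
x ext [-30.   27.5] y ext [-9.5  9.1]
  x -22 top z 41.0 want 40.0
  x -10 top z 41.5 want 40.0
  x 0 top z 40.5 want 40.0
  x 10 top z 40.1 want 40.0
  x 22 top z 42.6 want 40.0
```

View pics/final.png

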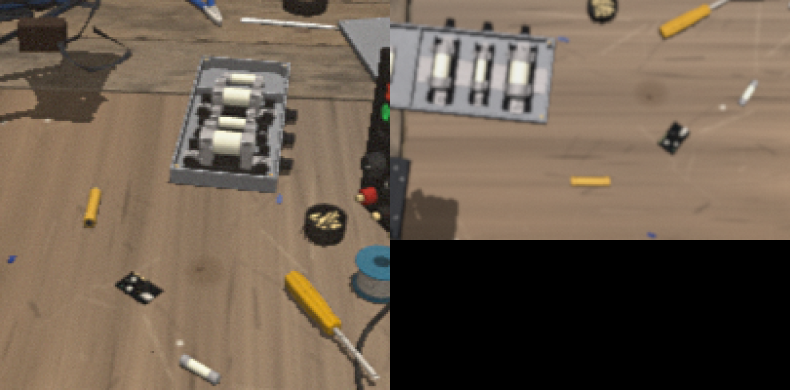

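The last picture shows the three fuses in their clips and the spare in the pocket at (242,78). The link at (92,206) and the small fuse at (199,368) are untouched.

```bash
python3 -c "
from look import *
p=env.grab_frame('side'); fuse_at(p,(607,206),18,51,30)
print(env.job_done())"
```

```text
fuse [608.9 201.9] wh [50.1 13.1] ang -4.3 bench 3.9 top 19.7 n 60
the job is handed in; nothing more can be done
None
```

I handed the job in at about 34 s: the large, medium and one slim fuse are pressed home and centred in their clips, the other slim fuse lies flat in the spares pocket, and the link and small fuse were not touched.

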